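# Unlock the sample tray of the interlocked display cabinet

### The job

Open the locking sample cabinet on the counter: swing its three levers fully up, then pull the tray below them all the way out and leave everything so. The levers are interlocked and go up only in one order, which is not marked and changes from time to time: a lever whose turn has not come stops solid after a short way, so try another one and come back to it. Leave the can and the jars round the cabinet standing where they are.

Things in the scene. Friction and masses are not known exactly. Their poses are not given: they have to be found in the camera images.
- cabinet: Small wooden locking cabinet, fixed, 230 mm wide (its y axis), x = -57 mm (front, towards the robot) to +105 mm (back). Origin: on the counter, below the middle lever's pivot; x points to its back, z up. A metal panel slopes from the front edge (x = -57, z = 70 mm) at 35 degrees up to x = +66, z = 156 mm. Three levers 75 mm apart stand out of it; the tray slides out of the front below it.
- hood_edge (a point): Middle of the lower front edge of the hood, a level board over the cabinet's back, 245 mm above the counter, from 62 mm behind the lever pivots backward. A tool pointing straight down meets it near the end of the levers' swing: work with the tool leaning back towards the robot, about 40 degrees from vertical.
- lever_left (a joint): Left lever (y = +75 mm in the cabinet). Angle in rad: 0 = down, leaning towards the robot 55 degrees from vertical; grows as it swings up and back; 0.95 = fully up, about upright (end stop). Starts between 0 and 0.15. A blocked lever stops solid at 0.2 to 0.3; a free one goes all the way with 2 to 4 N at the crossbar and stays where left.
- lever_left_bar (a point): Centre of that lever's crossbar grip: a black bar 14 mm thick and 36 mm long along the cabinet's y axis, on top of a 10 mm round steel shaft, 95 mm from the pivot. Moves with the lever.
- lever_left_pivot (a point): Pivot of that lever, on the panel surface, 110 mm above the counter; the lever turns about the cabinet's y axis through this point.
- lever_middle (a joint): Middle lever (y = +0 mm in the cabinet). Angle in rad: 0 = down, leaning towards the robot 55 degrees from vertical; grows as it swings up and back; 0.95 = fully up, about upright (end stop). Starts between 0 and 0.15. A blocked lever stops solid at 0.2 to 0.3; a free one goes all the way with 2 to 4 N at the crossbar and stays where left.
- lever_middle_bar (a point): Centre of that lever's crossbar grip: a black bar 14 mm thick and 36 mm long along the cabinet's y axis, on top of a 10 mm round steel shaft, 95 mm from the pivot. Moves with the lever.
- lever_middle_pivot (a point): Pivot of that lever, on the panel surface, 110 mm above the counter; the lever turns about the cabinet's y axis through this point.
- lever_right (a joint): Right lever (y = -75 mm in the cabinet). Angle in rad: 0 = down, leaning towards the robot 55 degrees from vertical; grows as it swings up and back; 0.95 = fully up, about upright (end stop). Starts between 0 and 0.15. A blocked lever stops solid at 0.2 to 0.3; a free one goes all the way with 2 to 4 N at the crossbar and stays where left.
- lever_right_bar (a point): Centre of that lever's crossbar grip: a black bar 14 mm thick and 36 mm long along the cabinet's y axis, on top of a 10 mm round steel shaft, 95 mm from the pivot. Moves with the lever.
- lever_right_pivot (a point): Pivot of that lever, on the panel surface, 110 mm above the counter; the lever turns about the cabinet's y axis through this point.
- tray (a joint): How far the sample tray is out, in m: 0 = shut, 0.085 = fully out (end stop), moving along the cabinet's -x. Locked (about 2 mm of play) until all three levers are up; then slides with about 2 N.
- tray_handle (a point): Centre of the tray's handle bar: a round 12 mm steel bar, 80 mm long along the cabinet's y axis, 42 mm above the counter. It stands 45 mm in front of the tray's front (clear gap behind the bar about 38 mm), on two stems 80 mm apart. Moves with the tray.
- spray_can_mid (a point): Centre, half-way up, of a bystander: white upright spray can with a blue band, 53 mm across and 172 mm tall. Stands loose close beside or in front of the cabinet; not to be moved.
- paint_jar_mid (a point): Centre, half-way up, of a bystander: round paint jar with a teal lid, 62 mm across and 72 mm tall. Stands loose close beside or in front of the cabinet; not to be moved.
- gesso_jar_mid (a point): Centre, half-way up, of a bystander: round jar with a white lid, 60 mm across and 80 mm tall. Stands loose close beside or in front of the cabinet; not to be moved.

How it is judged (in metres and radians):
At the end, for the whole second after the job is handed in: All three levers are up (each over 0.8 rad of 0.95) and the tray is out by more than 70 mm of its 85 mm and at rest; the can and the jars still stand within 30 mm of where they were (value of joint each of lever_left, lever_middle, lever_right above 0.8 rad and value of joint tray above 0.07 m and velocity of joint tray between -0.02 and 0.02 m/s); the robot touches nothing.
It fails at once if the spray can is pushed more than 30 mm away or lifted off or knocked over (distance of spray_can_mid from where it was at the start of the episode above 0.03 m or angle between spray_can_mid's own z axis and vertical above 0.5 rad).
It fails at once if the paint jar is pushed more than 30 mm away or lifted off or knocked over (distance of paint_jar_mid from where it was at the start of the episode above 0.03 m or angle between paint_jar_mid's own z axis and vertical above 0.5 rad).
It fails at once if the gesso jar is pushed more than 30 mm away or lifted off or knocked over (distance of gesso_jar_mid from where it was at the start of the episode above 0.03 m or angle between gesso_jar_mid's own z axis and vertical above 0.5 rad).
It also fails if it takes over 64 s, if anything falls off the work surface, if the arm or the gripper's body presses on something with over 40 N, if the wrist force passes 120 N, or if a joint passes its speed limit or range.

### The arm

A 6-joint arm with a two-finger parallel gripper is mounted at the origin on a cart in front of the work surface, level with it; the furniture and walls round the work are solid. World frame = base frame: x ahead of the robot, y to its left, z up, the work surface at z = 0. Lengths are in mm, angles in rad, forces in N, time in s.
With the tool pointing down it reaches from about 350 to 725 mm from the base axis. Payload 6 kg.
Tool frame: the origin (TCP) lies on the centre line of the jaws, within the pads' length; the fingertips stand 8 mm ahead of it and the grasp point (between the pads) lies 11 mm behind it; x points along the fingers, z is the direction in which the jaws open and shut, and the axes are right-handed (so a half turn about x gives the same grasp; the last joint's range is limited). The gripper opens to 85 mm and grips with 20 to 120 N. Pads are 22 mm wide; open, the fingers measure 114 mm over their backs; the gripper's body (76 mm by 85 mm) begins 54 mm behind the grasp point. The pads swing forward as they close: fully open they stand 13 mm farther back than shut.
Start: joints at [-0.922, 0.04, 0.085, 0, -1.615, -0.334], TCP at [185.785, -570.49, 239.261] pointing down, gripper open.
Joint ranges: [-2.56, 2.56], [-1.29, 2.01], [-1.08, 1.49], [-3.29, 1.98], [-2.81, -0.18], [-2.99, 2.99]. Speed limits (rad/s): [2.57, 2.57, 3.01, 3.14, 3.14, 3.14].

### API

Orientations are given as a rotation vector (axis times angle).
In Python, from workcell import r, command_gripper, status, read_camera, calibration, workorder gives the robot as it stands. Calls block until the motion is done:
- r.reach(position, orientation): joint-space move of the TCP to a pose.
- r.movel(position, rotation=None, feed=150): straight line of the TCP; rotation=None keeps the orientation; feed is the mean speed in mm/s.
- r.movej(angles): joint-space move.
- command_gripper(opening, strength=None): opening from 0.0 (shut) to 1.0 (fully open); strength is the grip in N (None keeps the last); returns when the fingers have stopped.
- r.wait(seconds).
- r.ik(position, orientation): joint angles nearest the present ones, or None.
- status.get_state(): the state.
- read_camera(name): name is "scene" or "top"; returns the picture (420x560x3 uint8, red, green, blue); there is no depth.
- calibration(name): a dict with "fx", "fy", "cx", "cy" (pixels), "dist" ([k1, k2, p1, p2, k3] as OpenCV has them; the pictures are not rectified), "world_from_camera" (4x4, takes a point from camera to world coordinates). Camera axes: x right, y down, z forward; pixel columns grow to the right and rows downward; lengths in mm; the calibration is good to about 2 mm. A picture is of the moment at which its call begins. calibration takes no time and is no camera call.
A pose or a line that the arm cannot do raises r.Unreachable and nothing moves.
- workorder.close_job(): hands the job in, once; it reports no verdict.
The state is a dict: "time": time; "qpos": joint angles; "joint_velocities": joint speeds; "effort": joint torques, N m; "eef_pos": TCP position; "eef_rot": TCP orientation; "ft_force": force on the tool from outside, world axes, zero at the start; "moment": the same for the moment, N m; "grip_width": opening from 0.0 (shut) to 1.0 (fully open).
Only numpy, scipy, OpenCV 4.12 (cv2) and the standard library are available. Lean on these libraries where they do the work, as an engineer would, in place of code of your own. Each camera call takes 0.05 s, during which the arm holds its last target. There are 200 camera calls.

## Working session

There is one attempt and no reset: what is moved stays moved. The work goes in short steps, each a Python script; the robot and the scene stay as the last script left them, time stands still between calls to the robot, and variables do not carry over. Pictures are saved under pics/ and viewed, about 8 in all and at most 12, crops included, and the job is handed in when it is done.

```bash
ls; mkdir -p pics
python3 - <<'E'
from workcell import *
import cv2
for n in("scene","top"):
    im=read_camera(n); cv2.imwrite(f"pics/{n}0.png",im[:,:,::-1]); print(n,calibration(n))
print(status.get_state())
E
```

```text
pics
scene {'fx': 401.4563037553215, 'fy': 401.4563037553215, 'cx': 283.42621188843026, 'cy': 209.56382729214758, 'dist': array([-0.08620674,  0.        ,  0.        ,  0.        ,  0.        ]), 'world_from_camera': array([[-7.88648429e-01, -4.79589639e-01,  3.84743334e-01,
         2.46005771e+02],
       [-6.14821183e-01,  6.20576361e-01, -4.86703085e-01,
         7.91983136e+02],
       [-5.34486102e-03, -6.20385976e-01, -7.84278441e-01,
         8.13055204e+02],
       [ 0.00000000e+00,  0.00000000e+00,  0.00000000e+00,
         1.00000000e+00]])}
top {'fx': 508.6667874424857, 'fy': 508.6667874424857, 'cx': 277.4446984626713, 'cy': 203.873568694776, 'dist': array([0.03692864, 0.        , 0.        , 0.        , 0.        ]), 'world_from_camera': array([[ 1.50465792e-02, -9.91000732e-01,  1.33008079e-01,
         4.50310871e+02],
       [-9.99879026e-01, -1.54370829e-02, -1.90515823e-03,
         3.82519951e+02],
       [ 3.94126994e-03, -1.32963322e-01, -9.91113122e-01,
         1.08837615e+03],
       [ 0.00000000e+00,  0.00000000e+00,  0.00000000e+00,
         1.00000000e+00]])}
{'time': 0.1, 'qpos': array([-9.22261573e-01,  4.07367380e-02,  8.39274959e-02, -4.48417333e-04,
       -1.61550008e+00, -3.33682717e-01]), 'joint_velocities': array([ 0.00033688, -0.00196897,  0.0031022 ,  0.00324315,  0.00049748,
        0.0005646 ]), 'effort': array([-5.20845875e-03, -3.69345760e+01,  3.48284340e+01,  6.95185706e+00,
       -4.55432106e-03,  7.41795787e-06]), 'eef_pos': array([ 185.7918743 , -570.21141899,  238.38860267]), 'eef_rot': array([-1.43588481,  1.04252934,  1.43822538]), 'ft_force': array([-0.04466197,  0.3115127 ,  0.38593298]), 'moment': array([-0.03003859, -0.0080001 , -0.01773769]), 'grip_width': 1.002009199078457}
```

View pics/scene0.png

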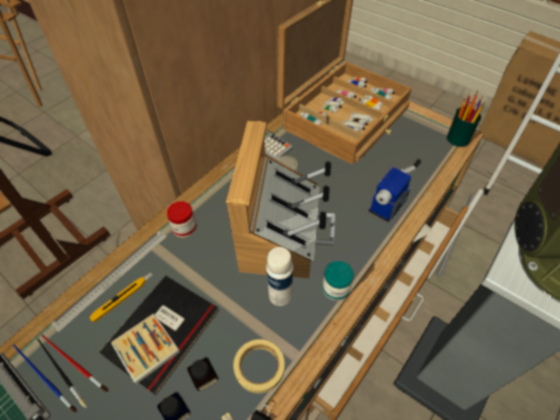

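View pics/top0.png

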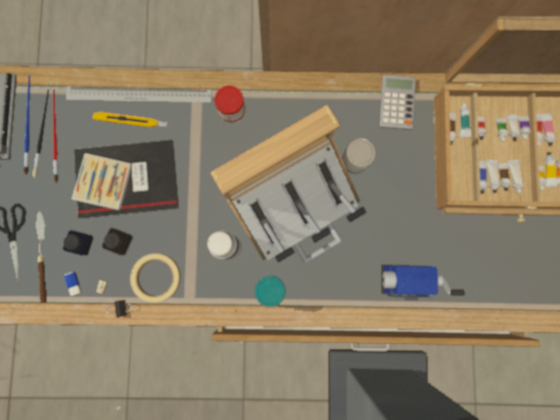

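Top view: the cabinet is centred near (295,195) and yawed. The spray can is at (222,245), the teal jar at (270,291), and the gesso jar probably at (360,155). The three black bars are near (285,255), (322,235) and (356,213), and the tray handle near (322,247). I'll zoom in on both views.

Run:
```python
import cv2
a=cv2.imread("pics/top0.png")[100:310,195:385]; cv2.imwrite("pics/topc.png",cv2.resize(a,None,fx=2.85,fy=2.85,interpolation=cv2.INTER_CUBIC))
a=cv2.imread("pics/scene0.png")[115:310,220:370]; cv2.imwrite("pics/scenec.png",cv2.resize(a,None,fx=3,fy=3,interpolation=cv2.INTER_CUBIC))
```

```text
(no output)
```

View pics/topc.png

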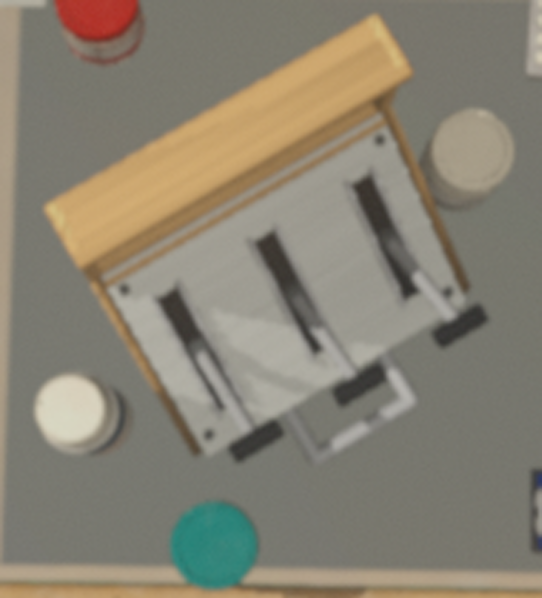

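View pics/scenec.png

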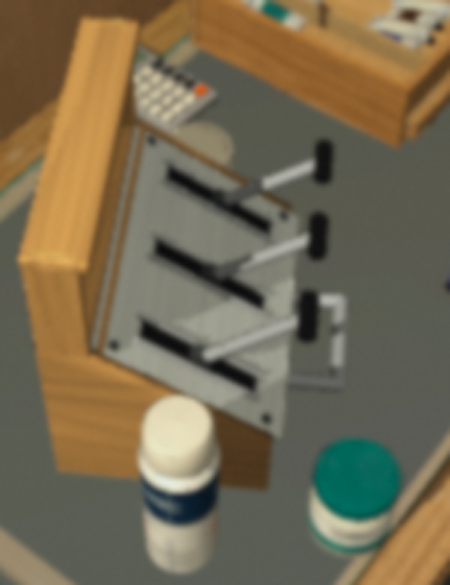

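The zooms show the bars at topc (257,440), (360,384) and (460,326), and at scenec (308,316), (318,236) and (324,161). The handle corners are at topc (318,458) and (412,403), and at scenec (341,388) and (343,298). Next I fit the cabinet pose.

```bash
cat > h.py <<'E'
import numpy as np,cv2
from workcell import *
from scipy.optimize import least_squares
from scipy.spatial.transform import Rotation as R
def proj(n,P):
    c=calibration(n);T=np.linalg.inv(c["world_from_camera"])
    K=np.array([[c["fx"],0,c["cx"]],[0,c["fy"],c["cy"]],[0,0,1]])
    return cv2.projectPoints(np.atleast_2d(P).astype(float),cv2.Rodrigues(T[:3,:3])[0],T[:3,3],K,np.array(c["dist"]))[0][:,0]
def onplane(n,uv,z):
    return least_squares(lambda p:(proj(n,[p[0],p[1],z])[0]-uv),[500,0]).x
def cabw(pose,P):
    x,y,a=pose;c,s=np.cos(a),np.sin(a);P=np.atleast_2d(P)
    return np.c_[x+c*P[:,0]-s*P[:,1],y+s*P[:,0]+c*P[:,1],P[:,2]]
def bar(th,y,r=95):
    b=np.radians(55)-th
    return [-r*np.sin(b),y,110+r*np.cos(b)]
E
python3 - <<'E'
from h import *
T=lambda p:np.array(p)/2.85+[195,100]-.3
S=lambda p:np.array(p)/3+[220,115]-.3
tp=T([(257,440),(360,384),(460,326),(318,458),(412,403)])
sp=S([(308,316),(318,236),(324,161),(341,388),(343,298)])
def res(q):
    P=cabw(q[:3],[bar(q[3],75),bar(q[4],0),bar(q[5],-75),[q[6],40,42],[q[6],-40,42]])
    return np.r_[proj("top",P)-tp,proj("scene",P)-sp].ravel()
s=least_squares(res,[450,300,-.5,.07,.07,.07,-102]);print(s.x.round(3));print(s.fun.reshape(-1,2).round(1))
q=s.x[:3]
print("bars",cabw(q,[bar(s.x[3],75),bar(s.x[4],0),bar(s.x[5],-75)]).round(), "handle",cabw(q,[s.x[6],0,42]).round())
print("panel corners top px in crop",((proj("top",cabw(q,[[-57,115,70],[-57,-115,70],[62,0,245]]))-[195,100])*2.85).round())
c=np.cos(q[2]);d=np.sin(q[2]);Ri=np.array([[c,d],[-d,c]])
for n,p,z in(("can",(72,411),172),("paint",(215,545),72),("gesso",(472,150),80)):
    w=onplane("top",T(p),z);print(n,w.round(),"cab",(Ri@(w-q[:2])).round(),"r",np.hypot(*w))
print("can scene",onplane("scene",S((180,425)),172))
print("paint scene",onplane("scene",S((357,472)),72))
E
```

```text
[ 5.84445e+02  3.41017e+02  5.51000e-01  8.00000e-02  2.30000e-02
  7.00000e-03 -1.04838e+02]
[[-0.3 -0.1]
 [-0.   0. ]
 [ 0.2 -0.1]
 [-0.2  0.4]
 [ 0.2 -0.3]
 [ 0.2  0. ]
 [ 0.1 -0.1]
 [-0.1  0.1]
 [-0.3 -1.4]
 [ 0.2  1.2]]
bars [[483. 367. 171.]
 [519. 301. 166.]
 [558. 237. 165.]] handle [[495. 286.  42.]]
panel corners top px in crop [[192. 453.]
 [471. 287.]
 [249. 173.]]
can [499. 483.] cab [  2. 166.] r 694.5020362505438
paint [414. 392.] cab [-119.  133.] r 570.0844063995085
gesso [694. 214.] cab [  27. -165.] r 725.9550242168411
can scene [497.51711519 486.24611609]
paint scene [414.76926244 393.06749536]
```

The fit is within about 1 px, and both views agree on the can and the paint jar. I'll push each bar from the robot's side with shut fingers leaning 40°. First I check reachability.

```bash
cat >> h.py <<'E'
POSE=np.array([584.4,341.0,.551])
def rot(lean,sg):
    L=np.radians(lean);cx=np.array([np.cos(POSE[2]),np.sin(POSE[2]),0]);ez=np.array([0,0,1])
    a=np.sin(L)*cx-np.cos(L)*ez;n=sg*(np.cos(L)*cx+np.sin(L)*ez)
    return R.from_matrix(np.c_[a,np.cross(n,a),n]).as_rotvec()
def tcp(P,lean,dn,da):  # cabinet point P, tcp shifted dn along n, da along a
    L=np.radians(lean)
    return cabw(POSE,np.array(P)+dn*np.array([np.cos(L),0,np.sin(L)])+da*np.array([np.sin(L),0,-np.cos(L)]))[0]
Y=dict(L=75,M=0,R=-75)
E
python3 - <<'E'
from h import *
for sg in(1,-1):
    for k in Y:
        for th in(0,.5,.97):
            q=r.ik(tcp(bar(th,Y[k]),40,-25,5),rot(40,sg));print(sg,k,th,None if q is None else np.round(q,2))
    for x in(-105,-190):
        for l in(20,30,40):
            q=r.ik(tcp([x,0,42],l,0,0),rot(l,sg));print(sg,"tray",x,l,None if q is None else np.round(q,2))
E
```

```text
1 L 0 [ 1.17 -0.6  -0.94  0.6  -0.72  2.17]
1 L 0.5 [ 1.12 -0.49 -0.8   0.56 -0.72  2.25]
1 L 0.97 [ 1.07 -0.36 -0.69  0.53 -0.68  2.3 ]
1 M 0 [ 1.01 -0.62 -0.92  0.47 -0.69  2.41]
1 M 0.5 [ 0.98 -0.51 -0.78  0.43 -0.69  2.47]
1 M 0.97 [ 0.94 -0.37 -0.66  0.4  -0.66  2.52]
1 R 0 [ 0.83 -0.59 -0.84  0.29 -0.66  2.69]
1 R 0.5 [ 0.81 -0.48 -0.71  0.26 -0.68  2.73]
1 R 0.97 [ 0.78 -0.35 -0.59  0.25 -0.66  2.77]
1 tray -105 20 [ 0.96 -0.28 -0.67  0.18 -0.86  2.64]
1 tray -105 30 [ 0.99 -0.43 -0.89  0.35 -0.66  2.48]
1 tray -105 40 None
1 tray -190 20 [ 1.06 -0.59 -0.89  0.2  -0.97  2.55]
1 tray -190 30 None
1 tray -190 40 None
-1 L 0 [ 1.17 -0.6  -0.94  0.6  -0.72 -0.97]
-1 L 0.5 [ 1.12 -0.49 -0.8   0.56 -0.72 -0.9 ]
-1 L 0.97 [ 1.07 -0.36 -0.69  0.53 -0.68 -0.84]
-1 M 0 [ 1.01 -0.62 -0.92  0.47 -0.69 -0.73]
-1 M 0.5 [ 0.98 -0.51 -0.78  0.43 -0.69 -0.67]
-1 M 0.97 [ 0.94 -0.37 -0.66  0.4  -0.66 -0.62]
-1 R 0 [ 0.83 -0.59 -0.84  0.29 -0.66 -0.45]
-1 R 0.5 [ 0.81 -0.48 -0.71  0.26 -0.68 -0.41]
-1 R 0.97 [ 0.78 -0.35 -0.59  0.25 -0.66 -0.38]
-1 tray -105 20 [ 0.96 -0.28 -0.67  0.18 -0.86 -0.5 ]
-1 tray -105 30 [ 0.99 -0.43 -0.89  0.35 -0.66 -0.67]
-1 tray -105 40 None
-1 tray -190 20 [ 1.06 -0.59 -0.89  0.2  -0.97 -0.59]
-1 tray -190 30 None
-1 tray -190 40 None
```

```bash
cat >> h.py <<'E'
SG=-1
def st(): return status.get_state()
def nvec(lean):
    L=np.radians(lean);return np.array([np.cos(L)*np.cos(POSE[2]),np.cos(L)*np.sin(POSE[2]),np.sin(L)])
def approach(k,th=0.05):
    r.reach(tcp(bar(th,Y[k]),40,-45,-10),rot(40,SG))
    r.movel(tcp(bar(th,Y[k]),40,-32,5),feed=150)
def push(k,lim=12,d=21.5,th0=0.0):
    base=st()["ft_force"];n=nvec(40);th=th0;log=[]
    while th<1.0:
        r.movel(tcp(bar(th,Y[k]),40,-d,5),feed=80)
        s=st();f=-(s["ft_force"]-base)@n;log.append((round(th,2),round(f,1)))
        if f>lim or np.linalg.norm(s["ft_force"]-base)>25: break
        th+=.04
    print(k,"th",round(th,2),"t",round(s["time"],1),"df",(s["ft_force"]-base).round(1),log)
    return th
def retreat(k,th):
    r.movel(tcp(bar(th,Y[k]),40,-45,5),feed=150)
E
python3 - <<'E'
from h import *
command_gripper(0.0)
p=tcp(bar(.05,-75),40,-60,-60)
r.reach(p,rot(40,SG));print(st()["time"],st()["eef_pos"],p)
cv2.imwrite("pics/s1.png",read_camera("scene")[:,:,::-1])
E
```

```text
3.75 [488.02082622 193.15084736 175.89102674] [487.74673338 193.58028822 175.70642462]
```

View pics/s1.png

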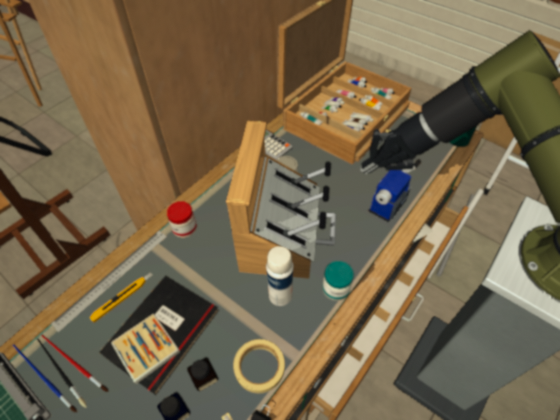

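The gripper, leaning towards the robot, is at about (385,155), clear in front of the right lever bar (327,169). I push the right lever first.

Run:
```python
from h import *
approach("R",0.0)
th=push("R"); retreat("R",th); print(st()["time"])
```

```text
R th 0.36 t 6.9 df [-19.8  -8.3  -0.3] [(0.0, np.float64(-1.0)), (0.04, np.float64(-0.9)), (0.08, np.float64(-0.1)), (0.12, np.float64(0.4)), (0.16, np.float64(-1.0)), (0.2, np.float64(-0.7)), (0.24, np.float64(-0.1)), (0.28, np.float64(4.6)), (0.32, np.float64(9.0)), (0.36, np.float64(16.4))]
7.25
```

Blocked at about 0.25–0.3. I try the middle lever, and the left one if that is blocked too.

```bash
cat >> h.py <<'E'
def go(k,th=0.0,**a):
    approach(k,th); t=push(k,**a); retreat(k,t); return t
E
python3 - <<'E'
from h import *
t=go("M")
if t<.5: t=go("L")
print(st()["time"])
cv2.imwrite("pics/s2.png",cv2.resize(read_camera("scene")[100:320,200:460],None,fx=2.5,fy=2.5)[:,:,::-1])
E
```

```text
M th 1.0 t 14.2 df [-15.   -5.    5.2] [(0.0, np.float64(0.7)), (0.04, np.float64(0.4)), (0.08, np.float64(0.9)), (0.12, np.float64(-0.4)), (0.16, np.float64(1.3)), (0.2, np.float64(0.6)), (0.24, np.float64(0.4)), (0.28, np.float64(0.1)), (0.32, np.float64(0.5)), (0.36, np.float64(0.3)), (0.4, np.float64(-0.1)), (0.44, np.float64(0.4)), (0.48, np.float64(0.1)), (0.52, np.float64(-0.2)), (0.56, np.float64(0.3)), (0.6, np.float64(0.8)), (0.64, np.float64(0.2)), (0.68, np.float64(-0.5)), (0.72, np.float64(1.0)), (0.76, np.float64(0.4)), (0.8, np.float64(0.3)), (0.84, np.float64(-0.8)), (0.88, np.float64(0.4)), (0.92, np.float64(0.3)), (0.96, np.float64(8.5))]
14.5333
```

View pics/s2.png

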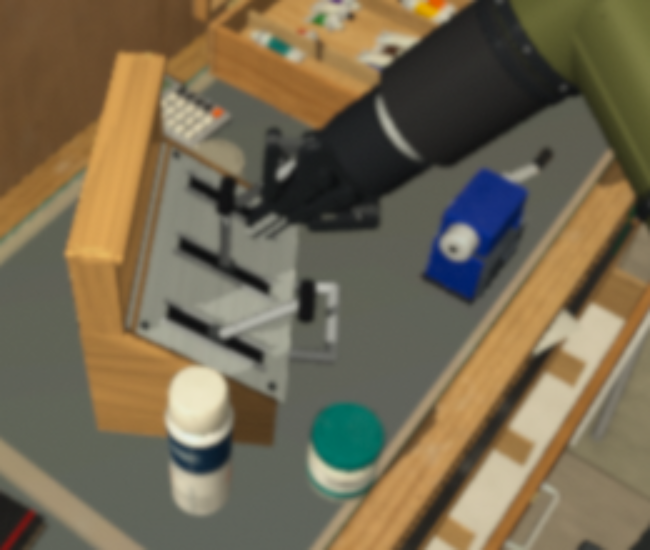

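The middle lever is upright, with its bar at crop (227,195). The left one is still down at (307,300), and the can and jars are untouched. Now the left, then the right.

Run:
```python
from h import *
t=go("L"); 
u=go("R",0.2,th0=.2)
if t<.5 and u>.9: go("L",.2,th0=.2)
r.movel((st()["eef_pos"]+[-80*np.cos(.551),-80*np.sin(.551),60]))
print(st()["time"])
cv2.imwrite("pics/s3.png",cv2.resize(read_camera("scene")[100:320,200:460],None,fx=2.5,fy=2.5)[:,:,::-1])
```

```text
L th 1.0 t 21.7 df [-15.7  -7.6   5. ] [(0.0, np.float64(-0.2)), (0.04, np.float64(1.0)), (0.08, np.float64(-0.9)), (0.12, np.float64(-0.1)), (0.16, np.float64(-0.2)), (0.2, np.float64(-0.0)), (0.24, np.float64(0.2)), (0.28, np.float64(0.9)), (0.32, np.float64(-0.2)), (0.36, np.float64(-0.5)), (0.4, np.float64(-0.4)), (0.44, np.float64(-1.0)), (0.48, np.float64(-0.3)), (0.52, np.float64(-0.1)), (0.56, np.float64(-1.1)), (0.6, np.float64(-0.3)), (0.64, np.float64(0.4)), (0.68, np.float64(0.6)), (0.72, np.float64(-0.4)), (0.76, np.float64(-0.7)), (0.8, np.float64(-0.3)), (0.84, np.float64(-0.9)), (0.88, np.float64(-0.4)), (0.92, np.float64(-0.3)), (0.96, np.float64(10.1))]
R th 1.0 t 28.0 df [-13.2  -4.6   4.2] [(0.2, np.float64(0.1)), (0.24, np.float64(-0.2)), (0.28, np.float64(0.1)), (0.32, np.float64(0.5)), (0.36, np.float64(0.2)), (0.4, np.float64(1.0)), (0.44, np.float64(1.1)), (0.48, np.float64(0.5)), (0.52, np.float64(1.3)), (0.56, np.float64(0.9)), (0.6, np.float64(0.6)), (0.64, np.float64(-0.2)), (0.68, np.float64(1.1)), (0.72, np.float64(0.0)), (0.76, np.float64(0.1)), (0.8, np.float64(-0.1)), (0.84, np.float64(0.8)), (0.88, np.float64(0.9)), (0.92, np.float64(0.5)), (0.96, np.float64(7.8))]
29.1417
```

View pics/s3.png

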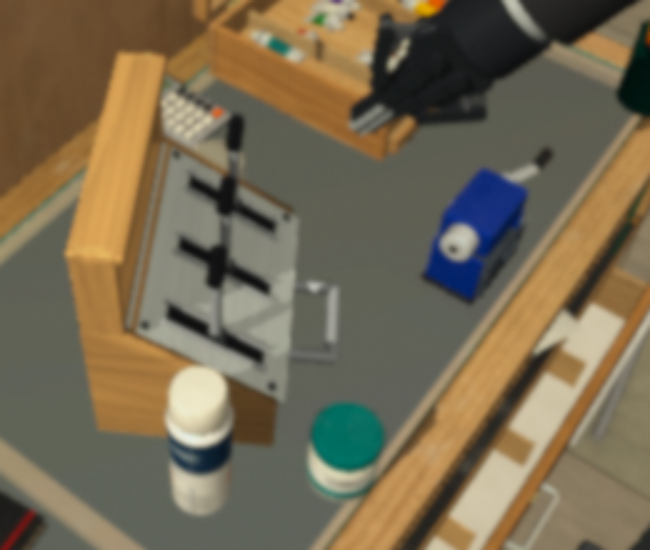

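All three levers stand upright, with bars at crop (235,130), (227,195) and (217,265). The tray handle at (330,320) is free to hook.

Run:
```python
from h import *
ro=rot(20,SG); H=lambda dx,da:tcp([-105+dx,0,42],20,0,da)
print(r.ik(H(-100,4),ro))
r.reach(H(-5,-90),ro); command_gripper(0.4); print(st()["grip_width"])
base=st()["ft_force"]; cx=np.array([np.cos(.551),np.sin(.551),0])
ok=True
for da in(-50,-25,-10,4):
    r.movel(H(0,da),feed=100); f=st()["ft_force"]-base
    if np.linalg.norm(f)>8: ok=False; break
print("in",da,f.round(1)); log=[]
if ok:
    for dx in range(-5,-101,-5):
        r.movel(H(dx,4),feed=60); f=(st()["ft_force"]-base)@cx; log.append((dx,round(float(f),1)))
        if f>15: break
    print(log)
    r.movel(H(dx+8,4),feed=60);r.movel(H(dx+8,-90),feed=150)
print(st()["time"])
for n,s in(("scene",np.s_[100:320,200:460]),("top",np.s_[90:310,180:440])):
    cv2.imwrite(f"pics/{n}4.png",cv2.resize(read_camera(n)[s],None,fx=2.5,fy=2.5)[:,:,::-1])
```

```text
[ 1.07621724 -0.64082385 -0.92871003  0.20689726 -0.98777831 -0.61370794]
0.40501259696427516
in 4 [-0.6  1.3 -0.5]
[(-5, -0.4), (-10, -0.4), (-15, -0.2), (-20, -0.2), (-25, -0.6), (-30, 0.5), (-35, -0.3), (-40, 0.1), (-45, 0.7), (-50, -0.5), (-55, -0.3), (-60, -0.4), (-65, 0.3), (-70, -0.3), (-75, -0.2), (-80, -1.1), (-85, 0.5), (-90, 0.1), (-95, 0.7), (-100, 19.3)]
37.8167
```

View pics/scene4.png

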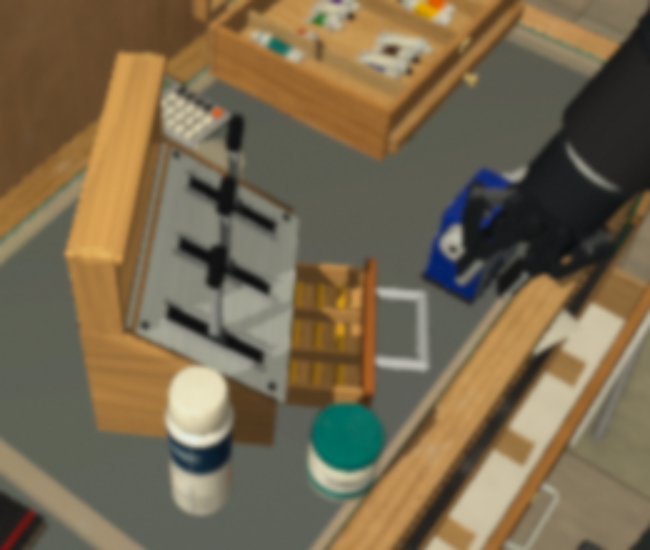

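The tray is out, with its handle at crop (425,330). The levers are still up, the can and jar have not moved, and the gripper is clear at about (510,240). I check the handle position by calculation and hand in.

Run:
```python
from h import *
w=onplane("scene",np.array([425,330])/2.5+[200,100]-.3,42)-POSE[:2]
print("handle cab x",w@[np.cos(.551),np.sin(.551)],"(shut -105)",st()["ft_force"],st()["time"])
workorder.close_job()
```

```text
handle cab x -189.65079957228573 (shut -105) [-0.43913921 -0.15682248 -0.17460287] 37.9167
the job is handed in; nothing more can be done
```

The cabinet is open: all three levers are fully up and the tray is all the way out. I handed the job in at 37.9 s of the 64 s allowed.

- **Levers:** I pushed each crossbar with shut fingers leaning 40°. The right lever stopped solid at about 0.25–0.3 rad on the first try. I then put up the middle, the left, and finally the right. All three reached their end stop (8–16 N at the stop) and look upright in the last scene picture.
- **Tray:** I hooked the handle and pulled until the end stop pushed back with 19 N. The last picture puts the handle about 85 mm out from its shut position.
- **Can and jars:** The can and the paint jar look unmoved in the last scene picture. The gesso jar stands behind the right lever in that view, and I did not look at the last top picture, so I only know that the arm stayed in front of the cabinet, away from it.
- **Robot:** The gripper was clear of everything at hand-in, with wrist force under 0.5 N.

None of the checks I made failed or disagreed.

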